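Close the tumbler barrel: seat the inner lid, then lock it down with the ring

TASK

Close the small polishing tumbler barrel that is bolted down in the tray: first set the loose inner lid (the disk with the round knob) flat into the barrel's mouth and let go of it, then put the steel lock ring over it, find by feel where its two lugs drop into the slots of the neck, and screw it clockwise (seen from above) until it is locked fully down, so that by itself it keeps the lid pressed on its springy seal. Be gentle: neither part may be forced against the barrel with more than 50 N, at the ring's stop either.

Things in the scene. Friction and masses are not known exactly. Their poses are not given: they have to be found in the camera images.
- mouth (a point): Centre of the mouth of the fixed tumbler barrel at its rim, 62 mm above the tray. 92 mm square base plate, black ribbed body 72 mm across, 40 mm tall, on it a steel neck 22 mm tall, of 48.6 mm outside diameter, bore 42 mm. z up. The neck stands turned in the body by an unknown angle, up to 29 degrees either way, which this frame does not show. Neck and seal are greased (friction about 0.25).
- seal (a point): Centre of the rubber seal inside the bore, 5 mm below the rim; the lid seats on it. 41 mm across, on a spring: 3 N per mm, travel 7 mm, no preload.
- disk_mid (a point): Centre of the inner lid, 13 mm above its underside; z up its axis. Aluminium plate, 40 mm diameter, 10 mm thick, foot bevelled 2.5 mm high and 2.2 mm in; on it a round black knob, 18 mm diameter, 16 mm tall, to hold it by. 26 mm tall in all, about 80 g. It stands on the tray, knob up. This point is 8 mm above the rim when the lid lies on the seal, 5 mm when the ring is locked.
- ring_mid (a point): Centre of the steel lock ring, 19 mm above its underside; z up its axis. 67 mm across, 38 mm tall, about 120 g; it lies on the tray, hub up. This point is 17 mm above the rim when the lugs rest on the band beside the slots, 10 mm when they are in the slots and the ring lies on the seated lid, 7 mm when locked, 5 mm when pressed down till its flange meets the rim.
- ring_hub (a point): Centre of the ring's hub, half-way up it (28 mm above the ring's underside): a rectangular open collar 20 mm tall with 5 mm walls, 44 mm wide along the ring's y axis and 50 mm along x, to be gripped across the 44 mm. Below it a 4 mm flange with a 32 mm opening, which presses on the lid's plate, and a knurled skirt 14 mm deep, bore 60.4 mm.
- ring_lug (a point): One of the two opposite lugs inside the ring's skirt, on its x axis (this one at +x, 28 mm from the axis): 9.5 mm wide, from 1 to 4.5 mm above the ring's underside, reaching in until they are 51 mm apart. The ring is the same after half a turn.
- neck_top (a point): Same point and axes as mouth, for the neck's thread: a 58 mm band 1 to 14 mm below the rim with two opposite 32 degree slots for the ring's lugs, centred 54 degrees counter-clockwise of the x axis (+-29, see mouth). Clockwise of a slot the band's underside falls from 3.5 to 7.5 mm below the rim in 30 degrees, is level for 18, then a solid stop (the ring has then turned 54 from slot centre).
Things that resemble listed ones, but are neither listed nor needed, are in the scene too. What is shaped like the part that bears ring_mid but red is not meant. Leave any green look-alike of the part that bears disk_mid alone.

How it is judged (in metres and radians):
On the way, in this order (a step that is already met when the one before it is completed fails the run):
1. the inner lid lies flat on the seal in the mouth, let go of, the ring not yet on it (z of disk_mid in the frame of mouth below 0.0095 m and horizontal distance between disk_mid and mouth below 0.0025 m and angle between disk_mid's own z axis and vertical below 0.06 rad and contact force between disk and the fingers below 0.1 N and contact force between disk and ring below 0.1 N), for 0.2 s.
2. the ring is on the lid with its lugs down in the slots or under the band (z of ring_mid in the frame of mouth below 0.0125 m and horizontal distance between ring_mid and mouth below 0.003 m and contact force between ring and disk above 0.2 N), for 0.1 s.
At the end, for the whole second after the job is handed in: With everything let go and at rest, the ring is locked down: its centre 4 to 8.5 mm above the rim, level (0.06 rad), centred on the mouth within 2.5 mm, pressing on the lid with more than 6 N; under it the lid lies level and centred within 2.5 mm, its centre no more than 6.5 mm above the rim (z of ring_mid in the frame of mouth between 0.004 and 0.0085 m and horizontal distance between each of ring_mid, disk_mid and mouth below 0.0025 m and angle between each of ring_mid, disk_mid's own z axis and vertical below 0.06 rad and z of disk_mid in the frame of mouth below 0.0065 m and contact force between ring and disk above 6 N and linear speed of ring below 0.01 m/s and angular speed of ring below 0.1 rad/s); the robot touches nothing.
It fails at once if the ring is forced against the barrel with more than 50 N (contact force between ring and barrel above 50 N).
It fails at once if the inner lid is forced against the barrel or its seal with more than 50 N (contact force between disk and barrel above 50 N).
It also fails if it takes over 72 s, if anything falls off the work surface, if the arm or the gripper's body presses on something with over 40 N, if the wrist force passes 120 N, or if a joint passes its speed limit or range.

ROBOT

A 7-joint arm with a two-finger parallel gripper is mounted at the origin on a cart in front of the work surface, level with it; the furniture and walls round the work are solid. World frame = base frame: x ahead of the robot, y to its left, z up, the work surface at z = 0. Lengths are in m, angles in degrees, forces in N, time in s.
With the tool pointing down it reaches from about 0.425 to 0.925 m from the base axis. Payload 6.8 kg.
Tool frame: the origin (TCP) lies at the very end of the fingers, on their centre line; the grasp point (between the pads) lies 19 mm behind it; z points along the fingers, y is the line along which they close (so a half turn about z gives the same grasp; the last joint's range is limited). The gripper opens to 85 mm and grips with 20 to 120 N. Pads are 22 mm wide; open, the fingers measure 114 mm over their backs; the gripper's body (76 mm by 85 mm) begins 54 mm behind the grasp point. The pads swing forward as they close: fully open they stand 13 mm farther back than shut.
Start: joints at [69.609, 27.33, 1.283, 89.118, -0.659, 63.558, -4.761], TCP at [0.166, -0.654, 0.231] pointing down, gripper open.
Joint ranges: [-169.35, 169.35], [-19.33, 120.38], [-80.79, 83.38], [13.8, 139.57], [-78.32, 258.32], [9.67, 109.79], [-169.56, 169.56]. Speed limits (degrees/s): [136.94, 136.94, 180, 180, 180, 180, 180].

INTERFACE

Orientations are given as [roll, pitch, yaw] about the fixed x, y, z axes, in that order (R = Rz(yaw) Ry(pitch) Rx(roll)).
In Python, from rig import observe, snapshot, camera_info, hand_in gives the robot as it stands. The module is installed in compiled form; this text tells all that it offers.
- The arm moves only by the tool drive_tool, never from a script. Its argument "targets" is a list that holds one entry, the list of rows, each a list of 7 numbers: the opening, from -1 (shut) to 1 (fully open), so that 0 is half open, then the shift along the tool's x, y, z in cm, then the turn, a rotation vector about the tool's x, y, z in degrees. A call has 1 to 5 rows; each row shifts and turns the commanded pose from where the row before left it, along the tool's axes as they then stand; what a row does not reach is not made up. A row lasts 1/10 s, in which the tool goes at most 50 mm and 8.59 degrees, less where a joint would pass 70% of its speed; a pose out of reach is approached as far as the arm can. A call with a gripper value outside its range is refused whole. The fingers move at their own pace and stop on an object; "squeeze" is the grip in N (left out, the last holds). Time passes only in rows, so rows that do not move let the fingers close. It gives the time, the measured TCP pose, the force, the opening and the grip force at its end, in the units of the state.
- observe(): the state, without advancing time (a new reading comes with each control period).
- snapshot(name): name is "scene" or "side" or "wrist"; returns the picture (480x640x3 uint8, red, green, blue); there is no depth.
- camera_info(name): a dict with "mtx" (3x3 intrinsics, pixels), "position" and "orientation" of the camera in the world; the wrist camera has in their place "tool_from_camera" (4x4, takes a point from camera to tool coordinates, whose origin is the TCP and whose axes are the flange's). Camera axes: x right, y down, z forward; pixel columns grow to the right and rows downward; lengths in m; the calibration is good to about 2 mm. A picture is of the moment at which its call begins: read the wrist's pose just before it. camera_info takes no time and is no camera call.
- hand_in(): hands the job in; it is judged then, once.
The state is a dict: "t": time; "q": joint angles; "qd": joint speeds; "joint_efforts": joint torques, N m; "position": TCP position; "orientation": TCP orientation; "wrist_force": force on the tool from outside, world axes, zero at the start; "wrist_torque": the same for the moment, N m; "gripper_width": finger opening in m; "grip_force": force on a finger pad.
Only numpy, scipy, OpenCV 4.12 (cv2) and the standard library are available. Lean on these libraries where they do the work, as an engineer would, in place of code of your own. Each camera call takes 0.05 s, during which the arm holds its last target. There are 200 camera calls.

## Working session

There is one attempt and no reset: what is moved stays moved. The work goes in short steps, Python scripts to look and compute and a tool call to move; the robot and the scene stay as the last step left them, time stands still between calls to the robot, and variables do not carry over. Pictures are saved under pics/ and viewed, at most 10 in all, crops included, and the job is handed in when it is done.

Besides the shell and the picture viewer there is one more tool, called after ">>>" in YAML: its name, and indented under it one key for each argument. drive_tool: Moves the arm, as the interface text tells. Its arguments: {"type":"object","properties":{"targets":{"type":"array"},"squeeze":{"type":"number"}},"required":["targets"]}

```bash
ls; mkdir -p pics; python3 - <<'E'
from rig import *
import cv2,numpy as np
print(observe())
a=snapshot("scene");b=snapshot("side")
cv2.imwrite("pics/scene.png",a[:,:,::-1]);cv2.imwrite("pics/side.png",b[:,:,::-1])
for n in("scene","side","wrist"):print(n,camera_info(n))
E
```

```text
pics
{'t': 0.0, 'q': array([69.60877516, 27.37525257,  1.28066972, 89.18033524, -0.65938527,
       63.55962228, -4.76152754]), 'qd': array([ 0.04729247,  0.04717802,  0.10475079, -0.07792607,  0.07688769,
       -0.17638031, -0.00668393]), 'joint_efforts': array([ 4.36832543e-04, -5.96453118e+01,  1.60778023e+00, -2.81192797e+01,
        1.24076981e-02,  9.36728407e-03, -1.29799949e-05]), 'position': array([ 0.16538014, -0.65378616,  0.23031741]), 'orientation': array([-1.79892433e+02,  7.93438650e-03,  1.41976897e+01]), 'wrist_force': array([ 0.78939878,  0.11379483, -0.76542209]), 'wrist_torque': array([ 0.00427428, -0.00552178,  0.027312  ]), 'grip_force': 0.0, 'gripper_width': 0.0856037173714013}
scene {'mtx': array([[487.96978646,   0.        , 316.25571396],
       [  0.        , 487.96978646, 245.56679571],
       [  0.        ,   0.        ,   1.        ]]), 'position': array([-0.02209312, -0.46349473,  0.54869304]), 'orientation': array([-123.26429747,   -0.40071031,  -49.30285699])}
side {'mtx': array([[624.34386044,   0.        , 330.47640817],
       [  0.        , 624.34386044, 240.11516393],
       [  0.        ,   0.        ,   1.        ]]), 'position': array([0.09181277, 0.65249043, 0.35267427]), 'orientation': array([-109.84891303,   -0.14996048, -147.23325315])}
wrist {'mtx': array([[337.70257543,   0.        , 325.24826762],
       [  0.        , 337.70257543, 237.69578742],
       [  0.        ,   0.        ,   1.        ]]), 'tool_from_camera': array([[ 7.22871644e-04, -9.62176212e-01, -2.72426896e-01,
         6.84554134e-02],
       [ 9.99999739e-01,  6.93402963e-04,  2.04442434e-04,
        -2.30295181e-04],
       [-7.80802995e-06, -2.72426973e-01,  9.62176462e-01,
        -1.42719858e-01],
       [ 0.00000000e+00,  0.00000000e+00,  0.00000000e+00,
         1.00000000e+00]])}
```

View pics/scene.png

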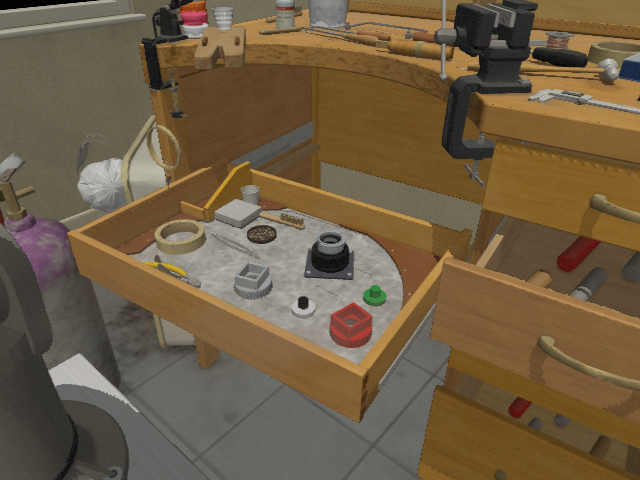

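View pics/side.png

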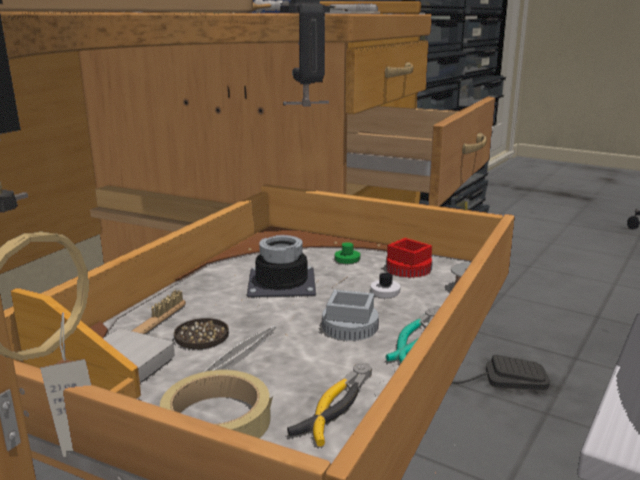

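Scene picture: steel ring at (253,279) and red ring at (351,325); silver lid with black knob at (303,306) and green lid at (374,295); barrel at (330,255). The steel ring and the silver black-knobbed lid fit the description, since red and green are excluded. I'll confirm that in a crop.

```bash
cat > h.py <<'E'
from rig import *
import cv2,numpy as np
from scipy.spatial.transform import Rotation as R
def cam(n,o=None):
    c=camera_info(n)
    if n=="wrist":
        T=np.eye(4);T[:3,:3]=R.from_euler('xyz',o['orientation'],degrees=True).as_matrix();T[:3,3]=o['position']
        M=T@c['tool_from_camera'];return c['mtx'],M[:3,:3],M[:3,3]
    return c['mtx'],R.from_euler('xyz',c['orientation'],degrees=True).as_matrix(),c['position']
def ray(c,uv,z):
    K,Rm,p=c;d=Rm@np.linalg.solve(K,[*uv,1.]);return p+d*(z-p[2])/d[2]
def proj(c,P):
    K,Rm,p=c;x=K@(Rm.T@(np.asarray(P)-p));return x[:2]/x[2]
def tri(c1,u1,c2,u2):
    A=[];b=[]
    for (K,Rm,p),u in((c1,u1),(c2,u2)):
        d=Rm@np.linalg.solve(K,[*u,1.]);d/=np.linalg.norm(d);Q=np.eye(3)-np.outer(d,d);A.append(Q);b.append(Q@p)
    return np.linalg.lstsq(np.vstack(A),np.hstack(b),rcond=None)[0]
E
python3 - <<'E'
from h import *
s=cam("scene");d=cam("side")
for n,us,ud in(("mouth",(331,239),(280.5,243)),("knobtop",(303,298),(386,276)),("hub",(252.5,268),(350,301))):
    print(n,tri(s,us,d,ud))
print(ray(s,(331,239),.062),ray(d,(280.5,243),.062))
a=cv2.imread("pics/scene.png")[215:355,215:400];b=cv2.imread("pics/side.png")[225:350,235:445]
a=cv2.resize(a,(555,420),interpolation=2)
cv2.imwrite("pics/c1.png",a)
E
```

```text
mouth [0.58214794 0.01513264 0.05873133]
knobtop [ 0.44634821 -0.03508476  0.02531748]
hub [0.43627009 0.07725137 0.03729081]
[0.57757982 0.01164465 0.062     ] [0.57734938 0.02165676 0.062     ]
```

View pics/c1.png

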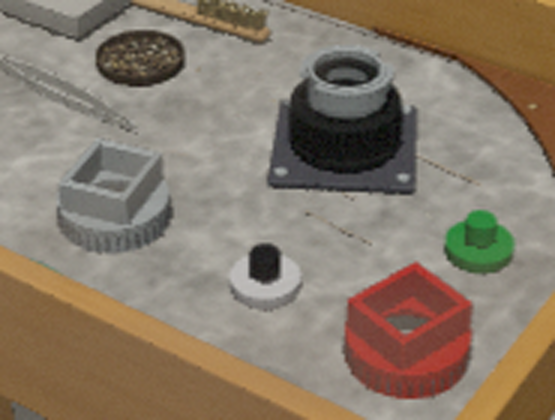

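The crop confirms it: the steel ring is at crop (115,195) and the silver lid with the black knob at (265,275). Moving the arm over the work area now.

>>> drive_tool:
  targets:
    - [[1,3.2,-3.7,0,0,0,0],[1,3.2,-3.7,0,0,0,0],[1,3.2,-3.7,0,0,0,0],[1,3.2,-3.7,0,0,0,0],[1,3.2,-3.7,0,0,0,0]]

```text
t: 0.6
position: [0.2757, -0.4337, 0.231]
orientation: [-180.0, 0.0, 14.2]
wrist_force: [0.9, 0.5, 0.4]
gripper_width: 0.0856
grip_force: 0.0
```

>>> drive_tool:
  targets:
    - [[1,3.2,-3.7,0,0,0,0],[1,3.2,-3.7,0,0,0,0],[1,3.2,-3.7,0,0,0,0],[1,3.2,-3.7,0,0,0,0],[1,3.2,-3.7,0,0,0,0]]

```text
t: 1.1
position: [0.3853, -0.2153, 0.2313]
orientation: [180.0, 0.0, 14.2]
wrist_force: [1.4, -0.9, 0.3]
gripper_width: 0.0855
grip_force: 0.0
```

>>> drive_tool:
  targets:
    - [[1,3.2,-3.7,0,0,0,0],[1,3.2,-3.7,0,0,0,0],[1,3.2,-3.7,0,0,0,0],[1,3.2,-3.7,0,0,0,0],[1,0,0,0,0,0,0]]

```text
t: 1.6
position: [0.4751, -0.0353, 0.2317]
orientation: [-179.9, -0.2, 14.8]
wrist_force: [-0.2, -0.7, -0.5]
gripper_width: 0.0853
grip_force: 0.0
```

```bash
cat > w.py <<'E'
from h import *
import sys,json
o=observe();a=snapshot("wrist");n=sys.argv[1]
cv2.imwrite(f"pics/{n}.png",a[:,:,::-1])
json.dump({k:list(o[k]) for k in("position","orientation")},open(f"{n}.json","w"))
print(o['t'],o['position'],o['orientation'],o['q'].round(1))
E
python3 w.py w1
```

```text
1.6 [ 0.47511481 -0.03526058  0.23168331] [-1.79850826e+02 -1.67876979e-01  1.47787399e+01] [ 19.7  10.2 -25.4 114.1   5.   56.6 -83.3]
```

View pics/w1.png

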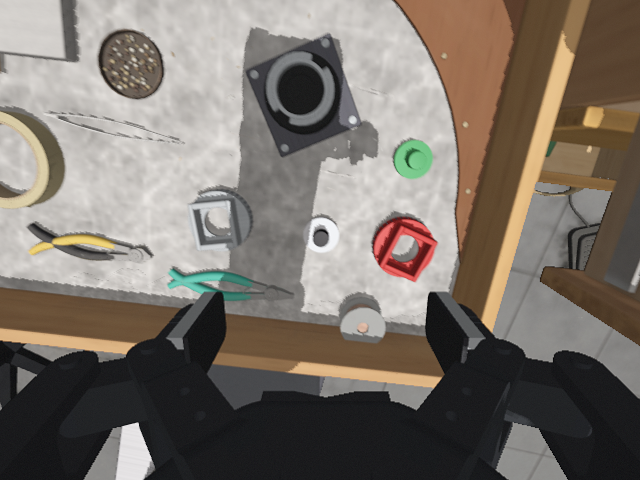

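Wrist view: barrel mouth (300,87), lid (321,235), steel ring (218,222), red ring (405,248), green lid (413,159). I'll enlarge the ring and neck.

```bash
python3 - <<'E'
import cv2,numpy as np
a=cv2.imread("pics/w1.png")
x=cv2.resize(a[30:150,240:365],(500,480),interpolation=2);y=cv2.resize(a[180:260,180:255],(300,320),interpolation=2)
o=np.zeros((480,800,3),np.uint8);o[:,:500]=x;o[:320,500:]=y
cv2.imwrite("pics/c2.png",o)
E
```

```text
(no output)
```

View pics/c2.png

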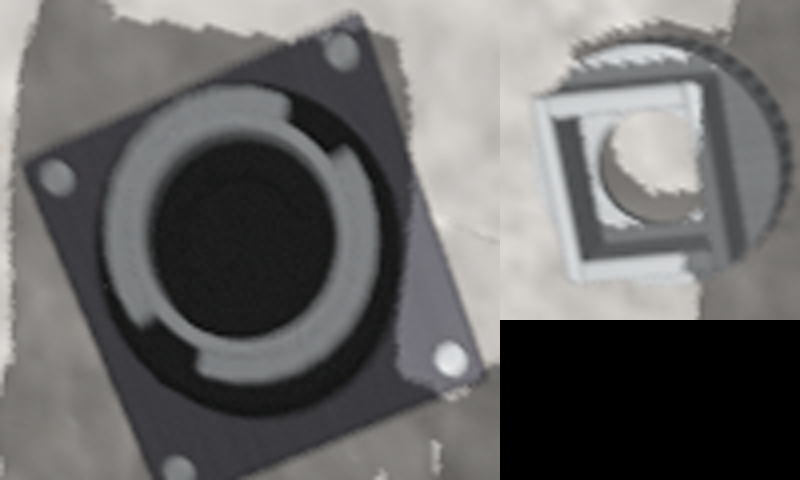

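The crop shows the neck slots at full-image (320,61) and (284,117), and the hub's top corners at about (188,204), (234,198), (240,247), (199,251).

```bash
python3 - <<'E'
from h import *
import json
o=json.load(open("w1.json"));w=cam("wrist",o);a=cv2.imread("pics/w1.png")
s1=ray(w,(320,61.3),.061);s2=ray(w,(283.8,117.5),.061)
# base plate bolts / body
print("slots",s1,s2,(s1+s2)/2,np.linalg.norm(s1-s2),np.degrees(np.arctan2(*(s1-s2)[1::-1])))
c=[ray(w,(180+(x-500)/4,180+y/4),.038) for x,y in((533,95),(715,72),(742,268),(575,283))]
for i in range(4):
    d=(c[(i+1)%4]-c[i])[:2];print(np.linalg.norm(d),np.degrees(np.arctan2(d[1],d[0])))
print("hub",np.mean(c,0))
# lid plate: bright blob
g=cv2.cvtColor(a,cv2.COLOR_BGR2HSV)
sub=a[205:265,295:350].astype(int)
m=(sub.max(2)<70).astype(np.uint8)
n,l,st,ce=cv2.connectedComponentsWithStats(m)
for i in range(1,n):
    if st[i,4]>30:print("dark",st[i],ce[i]+[295,205])
m=((sub.min(2)>215)).astype(np.uint8);n,l,st,ce=cv2.connectedComponentsWithStats(m)
for i in range(1,n):
    if st[i,4]>60:
        print("white",st[i]+[295,205,0,0,0],ce[i]+[295,205])
        
# mouth ring grey circle fit: dark bore
sub=a[50:125,260:345].astype(int);m=(sub.max(2)<45).astype(np.uint8);n,l,st,ce=cv2.connectedComponentsWithStats(m)
for i in range(1,n):
    if st[i,4]>200:print("bore",st[i],ce[i]+[260,50], ray(w,ce[i]+[260,50],.062))
bolts=[(240+x/4,30+y/4) for x,y in((57,178),(341,50),(451,357),(179,470))]
b=[ray(w,u,.006) for u in bolts];print("base",np.mean(b,0),[np.degrees(np.arctan2(*(b[(i+1)%4]-b[i])[1::-1])) for i in range(4)])
x=cv2.resize(a[205:265,290:350],(480,480),interpolation=2);cv2.imwrite("pics/c3.png",x)
E
```

```text
slots [0.60370717 0.00398022 0.061     ] [0.55237479 0.02344121 0.061     ] [0.57804098 0.01371071 0.061     ] 0.05489756795131238 -20.762579115270462
0.04668144185427827 -67.98658899535357
0.05152629589899851 -161.516367090351
0.04423490798844163 110.19886279109805
0.05003281664294775 21.20762538413853
hub [0.43341078 0.07099093 0.038     ]
dark [19 24 14  6 34] [321.08823529 231.        ]
white [307 218  35  35 566] [324.52650177 235.43109541]
bore [ 49   2  31  73 516] [328.54844961  90.12209302] [ 0.58373218 -0.00879913  0.062     ]
bore [  18   15   46   49 1736] [300.20046083  89.31221198] [0.5781526  0.01483049 0.062     ]
bore [  4  38  27  37 239] [276.79079498 114.0041841 ] [0.55358304 0.02986525 0.062     ]
base [0.57872401 0.0149988  0.006     ] [np.float64(-53.27052160064279), np.float64(-143.3399375282269), np.float64(126.43251263063537), np.float64(36.632746169390494)]
```

View pics/c3.png

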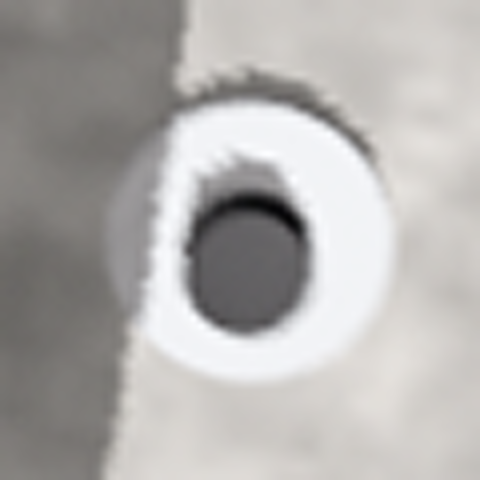

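The lid crop shows the knob top at full-image (321.0,238.1) and the plate centre at (321.2,235.1). Ring x axis is about 20° yaw, and the slot line is about -21°.

```bash
python3 - <<'E'
from h import *
import json
o=json.load(open("w1.json"));w=cam("wrist",o)
print(ray(w,(321,238.1),.026),ray(w,(321.2,235.1),.010),ray(w,(405,248),.02))
E
```

```text
[ 0.44475022 -0.03784029  0.026     ] [ 0.44376656 -0.03808504  0.01      ] [ 0.45583978 -0.13027593  0.02      ]
```

>>> drive_tool:
  targets:
    - [[0,0,0,2,0,0,-8.5],[0,0,0,2,0,0,-8.5]]

```text
t: 1.85
position: [0.4727, -0.0435, 0.191]
orientation: [179.9, -0.0, 31.5]
wrist_force: [-0.7, -0.8, -0.4]
gripper_width: 0.0593
grip_force: 0.0
```

```bash
python3 -c "
from rig import *
o=observe();print(o['position'],o['orientation'],o['q'].round(1),o['gripper_width'])"
```

```text
[ 0.47265784 -0.04354019  0.19096064] [ 1.79934132e+02 -5.31715098e-03  3.14667248e+01] [ 21.3  13.2 -26.8 116.8   7.6  51.6 -68.2] 0.05930356464584382
```

>>> drive_tool:
  targets:
    - [[0,-2.1,-1.9,3,0,0,0],[0,0,0,3,0,0,-8.5],[0,0,0,3,0,0,-8.5],[0,0,0,2,0,0,-8.5],[0,0,0,0,0,0,-8.5]]

```text
t: 2.35
position: [0.4421, -0.0385, 0.0786]
orientation: [-179.7, 0.2, 65.5]
wrist_force: [-0.8, -0.1, -0.1]
gripper_width: 0.0425
grip_force: 0.0
```

>>> drive_tool:
  targets:
    - [[0,0,0,0,0,0,-8.5],[0,0,0,0,0,0,-8.5],[0,0,0,0,0,0,-8.5],[0,0,0,0,0,0,-8.5],[0,0,0,0,0,0,0]]

```text
t: 2.85
position: [0.4443, -0.0385, 0.081]
orientation: [-179.9, 0.0, 99.1]
wrist_force: [0.2, -0.1, 0.6]
gripper_width: 0.0427
grip_force: 0.0
```

```bash
python3 w.py w2
```

```text
2.85 [ 0.4443024  -0.03854763  0.08096556] [-1.79933319e+02  1.80544501e-02  9.91441832e+01] [ 30.   23.6 -39.  124.7  23.7  39.  -16.2]
```

View pics/w2.png

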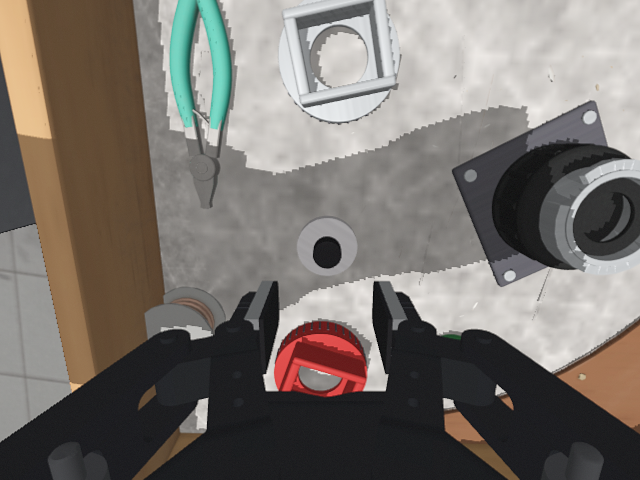

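Wrist view 2: lid plate centre about (327,246), black knob (326,252), ring hub at top with corners (284,12), (383,-1), (397,82), (304,104).

```bash
python3 - <<'E'
from h import *
import json
o=json.load(open("w2.json"));w=cam("wrist",o);a=cv2.imread("pics/w2.png")
sub=a[210:285,290:365].astype(int);m=(sub.max(2)<50).astype(np.uint8);n,l,st,ce=cv2.connectedComponentsWithStats(m)
for i in range(1,n):
    if st[i,4]>100:print("knob",st[i][:4]+[290,210,0,0])
print("plate",ray(w,(327.3,246.5),.010),"knobtop near edge",ray(w,(326.5,255),.026))
print(proj(w,(.4443,-.0385,.026)),proj(w,(.4443,-.0385,.010)))
c=[ray(w,u,.038) for u in((284,12),(383,-1),(397,82),(304,104))]
for i in range(4):
    d=(c[(i+1)%4]-c[i])[:2];print(np.linalg.norm(d),np.degrees(np.arctan2(d[1],d[0])))
print("hub",np.mean(c,0))
E
```

```text
knob [313 237  28  31]
plate [ 0.44457754 -0.03582525  0.01      ] knobtop near edge [ 0.44409723 -0.03641457  0.026     ]
[326.28217635 258.20252105] [326.23884699 250.22994498]
0.047613727540570035 15.684990876602054
0.03736087807048155 -67.24408549157641
0.048301811991553915 -158.4013578680386
0.042259290632749726 111.34524102588573
hub [0.43385371 0.07386821 0.038     ]
```

>>> drive_tool:
  targets:
    - [[0,0.15,0,3,0,0,0],[0,0,0,2.5,0,0,0],[0,0,0,1.2,0,0,0],[-0.3,0,0,0,0,0,0],[-1,0,0,0,0,0,0]]
  squeeze: 30

```text
t: 3.4
position: [0.445, -0.0355, 0.0147]
orientation: [180.0, 0.0, 99.1]
wrist_force: [0.4, 1.3, 3.0]
gripper_width: 0.0167
grip_force: 20.8
```

>>> drive_tool:
  targets:
    - [[-1,0,0,0,0,0,0],[-1,0,0,0,0,0,0],[-1,0,0,0,0,0,0]]

```text
t: 3.7
position: [0.4453, -0.0356, 0.0149]
orientation: [179.9, 0.0, 99.2]
wrist_force: [-0.3, 0.2, -0.5]
gripper_width: 0.0159
grip_force: 29.3
```

>>> drive_tool:
  targets:
    - [[-1,0,0,-1,0,0,0],[-1,0,0,-3,0,0,0],[-1,0,0,-4,0,0,0],[-1,0,0,-4,0,0,0],[-1,0,0,-1,0,0,0]]

```text
t: 4.2
position: [0.4471, -0.0352, 0.1486]
orientation: [179.6, 0.1, 99.2]
wrist_force: [0.2, -0.1, -0.4]
gripper_width: 0.0162
grip_force: 29.4
```

```bash
python3 w.py w3; python3 - <<'E'
import cv2
a=cv2.imread("pics/w3.png");cv2.imwrite("pics/c4.png",a[150:480,200:640])
E
```

```text
4.2 [ 0.44709558 -0.03515195  0.14860203] [1.79637277e+02 1.17436900e-01 9.92005102e+01] [ 34.8  17.2 -43.9 121.6  16.6  46.6 -10. ]
```

View pics/c4.png

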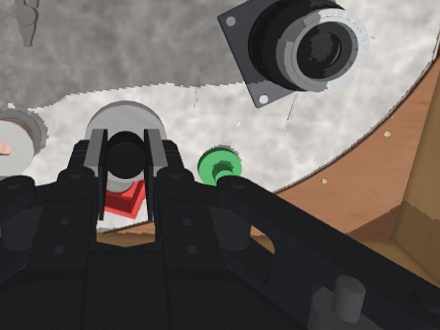

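Crop: the lid is held level between the fingers, with plate outline x 285..367 and front edge at row ~250 in full-image pixels. Next I'll go where the camera looks straight down at the mouth.

>>> drive_tool:
  targets:
    - [[-1,-1.1,4,0,0,0,0],[-1,-1.1,4,0,0,0,0],[-1,-1.1,4,0,0,0,0],[-1,0,0,0,0,0,0],[-1,0,0,0,0,0,0]]

```text
t: 4.75
position: [0.568, -0.0486, 0.1427]
orientation: [-179.9, -0.1, 99.2]
wrist_force: [-1.3, 0.1, -1.1]
gripper_width: 0.0162
grip_force: 29.5
```

```bash
python3 w.py w4; python3 - <<'E'
from h import *
import json
c=camera_info("wrist");T=c["tool_from_camera"];K=c["mtx"]
def tp(u,z):
    d=T[:3,:3]@np.linalg.solve(K,[*u,1.]);p=T[:3,3];return p+d*(z-p[2])/d[2]
for z in(.005,.0125):print(tp((326,250),z),tp((285,290),z),tp((367,290),z))
a=cv2.imread("pics/w4.png");o=json.load(open("w4.json"));w=cam("wrist",o)
u=proj(w,(.5783,.0145,.062));print(u)
x0,y0=int(u[0])-60,int(u[1])-60
cv2.imwrite("pics/c5.png",cv2.resize(a[y0:y0+120,x0:x0+120],(600,600),interpolation=2));print(x0,y0)
E
```

```text
4.75 [ 0.56797731 -0.04864822  0.14269897] [-1.79856794e+02 -7.52886169e-02  9.91966492e+01] [ 29.2  28.6 -39.6 106.3  22.3  53.3 -11.5]
[ 0.02153595 -0.00024132  0.005     ] [ 0.0015493  -0.01970909  0.005     ] [0.00157716 0.01927964 0.005     ]
[ 0.01911399 -0.00022191  0.0125    ] [-0.00188743 -0.0206781   0.0125    ] [-0.00185815  0.02029018  0.0125    ]
[358.02774287 156.075795  ]
298 96
```

View pics/c5.png

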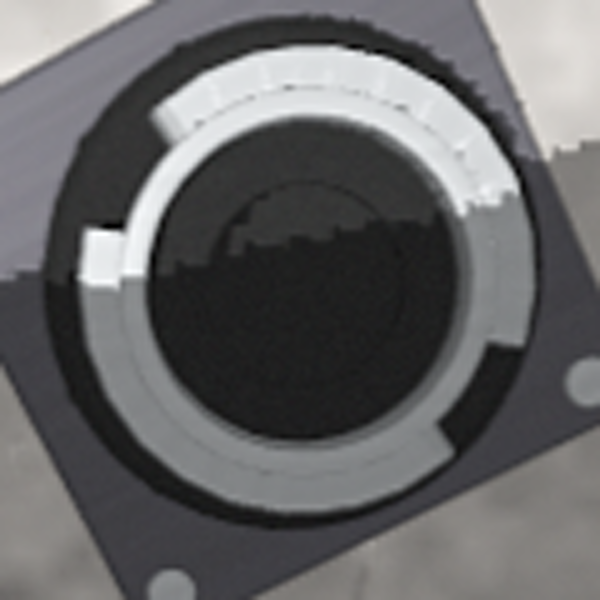

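Neck close-up: band centre at about crop (306,280), i.e. full-image (359.2,152). Slot outer-corner midpoints are at crop (117,169) and (488,401).

```bash
python3 - <<'E'
from h import *
import json
o=json.load(open("w4.json"));w=cam("wrist",o)
f=lambda x,y,z:ray(w,(298+x/5,96+y/5),z)
for p in((308,279),(305,279)):print(f(*p,.062))
s1=f(117,169,.061);s2=f(488,401,.061);print(s1,s2,(s1+s2)/2,np.degrees(np.arctan2(*(s2-s1)[1::-1])))
E
```

```text
[0.57879763 0.01728405 0.062     ]
[0.57841783 0.01722225 0.062     ]
[0.5524726 0.0266675 0.061    ] [0.60514019 0.00580716 0.061     ] [0.57880639 0.01623733 0.061     ] -21.607295436912057
```

>>> drive_tool:
  targets:
    - [[-1,3.15,1.05,0,0,0,0],[-1,3.15,1.05,0,0,0,0],[-1,0,0,2,0,0,0],[-1,0,0,2.5,0,0,0],[-1,0,0,1,0,0,0]]

```text
t: 5.3
position: [0.5763, 0.0164, 0.0871]
orientation: [-179.7, 0.0, 99.3]
wrist_force: [-0.8, -0.1, -0.9]
gripper_width: 0.0162
grip_force: 29.5
```

>>> drive_tool:
  targets:
    - [[-1,0,0,0,0,0,0],[-1,0,0,0,0,0,0]]

```text
t: 5.5
position: [0.579, 0.0165, 0.0898]
orientation: [180.0, 0.0, 99.2]
wrist_force: [-0.1, -0.1, -0.7]
gripper_width: 0.0165
grip_force: 29.5
```

>>> drive_tool:
  targets:
    - [[-1,0,0,0.5,0,0,0],[-1,0,0,0.4,0,0,0],[-1,0,0,0.2,0,0,0],[-1,0,0,0.2,0,0,0],[-1,0,0,0,0,0,0]]

```text
t: 6.0
position: [0.5791, 0.0166, 0.0761]
orientation: [-180.0, -0.0, 99.2]
wrist_force: [-0.1, 0.4, -1.1]
gripper_width: 0.0163
grip_force: 29.5
```

>>> drive_tool:
  targets:
    - [[-1,0,0,0.2,0,0,0],[-1,0,0,0.1,0,0,0],[-1,0,0,0,0,0,0]]

```text
t: 6.3
position: [0.5791, 0.0166, 0.0731]
orientation: [-180.0, 0.0, 99.2]
wrist_force: [-0.5, -0.6, -1.5]
gripper_width: 0.0159
grip_force: 29.5
```

>>> drive_tool:
  targets:
    - [[-1,0,0,0.1,0,0,0],[-1,0,0,0.1,0,0,0],[-1,0,0,0,0,0,0]]

```text
t: 6.6
position: [0.5793, 0.0167, 0.0713]
orientation: [180.0, 0.0, 99.2]
wrist_force: [0.6, -0.9, 0.1]
gripper_width: 0.0162
grip_force: 29.6
```

>>> drive_tool:
  targets:
    - [[-0.5,0,0,0,0,0,0],[0,0,0,0,0,0,0],[0,0,0,0,0,0,0],[0,0,0,-2,0,0,0],[0,0,0,-4,0,0,0]]

```text
t: 7.1
position: [0.577, 0.0162, 0.1293]
orientation: [-179.7, -0.1, 99.2]
wrist_force: [0.8, -0.2, -0.4]
gripper_width: 0.0428
grip_force: 0.0
```

>>> drive_tool:
  targets:
    - [[0,-3,0,-2,0,0,0],[0,-3,0,0,0,0,0],[0,0,0,0,0,0,0]]

```text
t: 7.4
position: [0.5897, -0.0484, 0.1518]
orientation: [180.0, 0.2, 98.8]
wrist_force: [-0.7, -0.3, -0.1]
gripper_width: 0.0429
grip_force: 0.0
```

```bash
python3 w.py w5;python3 - <<'E'
from h import *
import json
a=cv2.imread("pics/w5.png");o=json.load(open("w5.json"));w=cam("wrist",o)
u=proj(w,(.5788,.0168,.08)).astype(int);print(u)
cv2.imwrite("pics/c6.png",cv2.resize(a[u[1]-60:u[1]+60,u[0]-60:u[0]+60],(480,480),interpolation=2))
for p in((.5788,.0168,.083),(.5788,.0168,.067)):print(proj(w,p)-u+60)
E
```

```text
7.4 [ 0.58966792 -0.04836202  0.15177182] [179.95763177   0.19519838  98.79303069] [ 28.2  29.6 -39.3 103.1  22.7  55.2 -11.8]
[324 147]
[60.89785806 60.13368382]
[60.9037963  59.69174594]
```

View pics/c6.png

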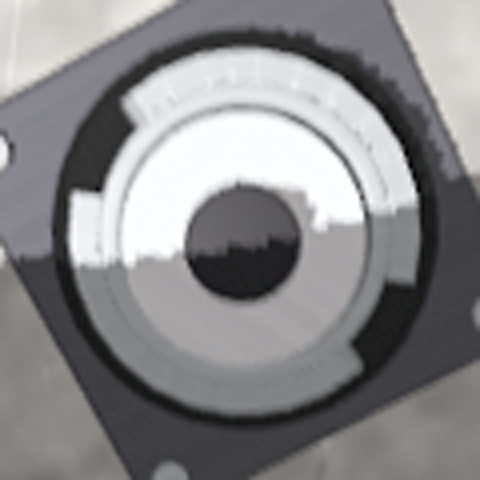

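The lid lies seated and concentric in the neck, with the knob centre where predicted. Next I turn the hand to yaw 200 for the ring.

>>> drive_tool:
  targets:
    - [[0.4,0,0,-1,0,0,-8.5],[0.4,0,0,-1,0,0,-8.5],[0.4,0,0,-1,0,0,-8.5],[0.4,0,0,0,0,0,-8.5],[0.4,0,0,0,0,0,-8.5]]

```text
t: 7.95
position: [0.5886, -0.0413, 0.1815]
orientation: [180.0, -0.0, 142.1]
wrist_force: [-0.1, -0.8, -0.5]
gripper_width: 0.0601
grip_force: 0.0
```

>>> drive_tool:
  targets:
    - [[0.4,0,0,0,0,0,-8.5],[0.4,0,0,0,0,0,-8.5],[0.4,0,0,0,0,0,-8.5],[0.4,0,0,0,0,0,-8.5],[0.4,0,0,0,0,0,-8.5]]

```text
t: 8.45
position: [0.5884, -0.0413, 0.1811]
orientation: [180.0, -0.0, -175.4]
wrist_force: [-0.7, 0.4, -0.1]
gripper_width: 0.0597
grip_force: 0.0
```

>>> drive_tool:
  targets:
    - [[0.4,0,0,0,0,0,-8.5],[0.4,0,0,0,0,0,-8.2],[0.4,0,0,0,0,0,0]]

```text
t: 8.75
position: [0.5884, -0.0415, 0.1808]
orientation: [179.9, -0.0, -159.0]
wrist_force: [-0.1, 0.5, -0.0]
gripper_width: 0.0599
grip_force: 0.0
```

```bash
python3 -c "
from rig import *
o=observe();print(o['position'],o['orientation'],o['q'].round(1),o['gripper_width'])"
```

```text
[ 0.5883908  -0.04154494  0.1808243 ] [ 1.79913681e+02 -1.94133555e-02 -1.58960676e+02] [ 42.9  36.8 -63.4 101.   35.9  65.4  79.2] 0.05989014892831367
```

>>> drive_tool:
  targets:
    - [[0.4,2.6,4.05,0,0,0,0],[0.4,2.6,4.05,0,0,0,0],[0.4,2.6,4.05,0,0,0,0],[0.4,2.6,4.05,0,0,0,0],[0.4,0,0,0,0,0,0]]

```text
t: 9.25
position: [0.4286, 0.0753, 0.1811]
orientation: [-179.9, -0.1, -158.8]
wrist_force: [0.2, -0.7, -0.2]
gripper_width: 0.0598
grip_force: 0.0
```

>>> drive_tool:
  targets:
    - [[0.4,0,0,3,0,0,0],[0.4,0,0,2,0,0,0],[0.4,0,0,0,0,0,0],[0.4,0,0,0,0,0,0]]

```text
t: 9.65
position: [0.4339, 0.0722, 0.1316]
orientation: [180.0, -0.0, -159.2]
wrist_force: [0.4, -0.3, -0.2]
gripper_width: 0.0599
grip_force: 0.0
```

```bash
python3 w.py w6; python3 - <<'E'
from h import *
import json
a=cv2.imread("pics/w6.png");o=json.load(open("w6.json"));w=cam("wrist",o)
g=cv2.cvtColor(a,cv2.COLOR_BGR2GRAY)
u=proj(w,(.4337,.073,.038));print("expected",u,"top corners")
th=np.radians(20.5);ex=np.array([np.cos(th),np.sin(th),0]);ey=np.array([-ex[1],ex[0],0]);c0=np.array([.4337,.073,.038])
# gradient profiles along hub's y and x axes at top plane, offset sideways
for nm,d,p in(("y",ey,ex),("x",ex,ey)):
    for off in(-.012,0,.012):
        t=np.arange(-.034,.0341,.001)
        v=[cv2.getRectSubPix(g,(3,3),tuple(proj(w,c0+d*k+p*off).astype(np.float32).tolist())).mean() for k in t]
        print(nm,off,' '.join(f"{int(x)}" for x in v))
E
```

```text
9.65 [0.43392076 0.07221672 0.13163123] [ 1.79966240e+02 -9.91164254e-03 -1.59165449e+02] [ 38.6  27.8 -67.7 122.4  33.4  51.5  61.9]
expected [325.80766197 241.383494  ] top corners
y -0.012 119 118 117 116 114 110 111 116 119 119 119 119 119 118 113 110 114 116 111 95 93 109 118 115 114 115 114 113 113 113 113 114 118 134 163 184 190 193 195 198 200 201 202 202 200 197 195 194 191 185 187 185 138 112 152 192 193 183 171 181 198 197 197 197 198 196 188 190 198
y 0 108 108 110 112 113 113 113 115 116 116 115 115 115 115 112 111 114 115 111 94 91 106 110 107 114 122 126 129 129 127 123 120 117 115 114 115 116 116 117 118 123 150 185 205 207 204 201 197 170 143 157 183 143 118 154 186 192 183 180 186 193 192 192 192 192 192 190 193 196
y 0.012 112 110 109 109 110 111 110 109 108 107 106 109 114 116 113 111 112 115 111 96 90 100 106 106 106 106 106 106 106 106 106 106 106 107 107 106 106 107 106 106 107 107 107 107 107 107 110 128 152 165 169 164 126 115 154 189 190 183 177 183 193 192 192 185 154 124 116 116 117
x -0.012 109 152 196 201 193 169 123 93 95 110 123 124 121 116 111 112 117 116 115 116 117 118 118 118 119 119 120 119 118 118 116 113 109 108 110 113 115 116 116 116 117 118 118 116 115 115 106 93 86 86 87 88 95 110 121 122 120 115 108 102 102 102 102 104 105 106 107 108 110
x 0 202 202 202 202 203 185 140 110 121 167 210 215 207 192 172 176 196 198 198 195 186 178 163 147 131 121 116 114 113 113 113 112 112 113 114 115 115 116 117 120 124 121 111 105 112 115 107 93 86 86 86 87 95 109 121 122 120 116 112 110 111 112 113 114 116 118 120 120 119
x 0.012 194 202 201 201 203 184 139 110 116 161 209 213 207 191 165 162 178 175 174 179 185 194 195 195 196 196 197 197 197 196 196 195 197 199 201 203 188 157 133 141 168 173 163 147 132 121 110 94 86 86 86 87 94 108 120 121 120 116 116 118 120 120 121 122 122 122 121 120 117
```

>>> drive_tool:
  targets:
    - [[0.4,0.1,0.3,3,0,0,0],[0.4,0,0,4,0,0,0],[0.4,0,0,3,0,0,0],[0.4,0,0,1.2,0,0,0],[0.4,0,0,0,0,0,0]]
  squeeze: 50

```text
t: 10.2
position: [0.4318, 0.0742, 0.0189]
orientation: [180.0, -0.1, -159.2]
wrist_force: [0.0, 0.6, 0.2]
gripper_width: 0.0599
grip_force: 0.0
```

>>> drive_tool:
  targets:
    - [[0.2,0,0,0,0,0,0],[-0.3,0,0,0,0,0,0],[-0.3,0,0,0,0,0,0],[-0.3,0,0,0,0,0,0]]

```text
t: 10.6
position: [0.4331, 0.0746, 0.0209]
orientation: [-180.0, 0.2, -159.1]
wrist_force: [-0.5, 0.0, 5.8]
gripper_width: 0.0432
grip_force: 51.5
```

>>> drive_tool:
  targets:
    - [[-0.3,0,0,-0.5,0,0,0],[-0.3,0,0,-2,0,0,0],[-0.3,0,0,-4,0,0,0],[-0.3,0,0,-4,0,0,0],[-0.3,0,0,-1.5,0,0,0]]

```text
t: 11.1
position: [0.4333, 0.0749, 0.143]
orientation: [-179.9, 0.3, -159.1]
wrist_force: [0.0, -0.8, -1.9]
gripper_width: 0.0427
grip_force: 51.5
```

```bash
python3 w.py w7; python3 - <<'E'
from h import *
import json
c=camera_info("wrist");T=np.array(c["tool_from_camera"]);K=c["mtx"]
a=cv2.imread("pics/w7.png");g=cv2.cvtColor(a,cv2.COLOR_BGR2GRAY)
Ti=np.linalg.inv(T)
def pj(p):
    x=K@(Ti@np.r_[p,1])[:3];return x[:2]/x[2]
# hub top is 17 mm behind TCP
for off in(-.012,0,.012):
    t=np.arange(-.036,.0361,.001)
    v=[cv2.getRectSubPix(g,(3,3),tuple(pj((k,off,-.0171)).tolist())).mean() for k in t]
    print(off,' '.join(f"{int(x)}" for x in v))
# rotated edge check: far side wall front outer edge along y
E
```

```text
11.1 [0.43330807 0.0749034  0.14299907] [-179.91593497    0.25626934 -159.10558684] [ 39.3  26.4 -68.6 122.   31.9  52.1  63. ]
-0.012 194 204 204 202 201 201 203 204 202 200 198 196 157 117 120 121 122 118 102 90 89 88 87 89 87 87 86 87 86 101 117 115 115 118 118 117 117 116 115 107 95 92 104 121 126 125 127 129 127 121 116 114 115 114 116 115 110 117 121 122 124 116 94 89 88 87 87 100 120 118 118 118 100
0 201 190 149 120 113 112 113 115 114 115 118 121 116 117 121 121 122 118 100 89 89 88 87 88 87 88 87 87 86 103 117 114 105 89 106 124 125 125 123 124 125 126 123 121 121 122 126 128 125 120 117 114 113 118 119 117 111 118 121 123 124 115 93 88 87 87 87 102 120 117 117 118 145
0.012 201 204 203 198 193 187 184 182 151 119 116 117 113 116 119 120 122 116 98 88 89 88 86 87 86 87 87 87 86 103 117 114 115 119 119 117 116 115 107 92 90 102 110 113 117 122 126 128 129 128 120 115 122 124 146 184 173 194 199 204 204 166 112 112 110 109 110 160 199 196 196 197 171
```

>>> drive_tool:
  targets:
    - [[-0.3,0,0,0,0,0,8.5],[-0.3,0,0,0,0,0,8.5],[-0.3,0,0,0,0,0,8.5],[-0.3,0,0,0,0,0,8.5],[-0.3,0,0,0,0,0,8.5]]

```text
t: 11.65
position: [0.4314, 0.0738, 0.1391]
orientation: [-180.0, -0.0, 158.0]
wrist_force: [0.1, 0.5, -1.5]
gripper_width: 0.0429
grip_force: 51.3
```

>>> drive_tool:
  targets:
    - [[-0.3,-3.9,0,0,0,0,0],[-0.3,-3.9,0,0,0,0,0],[-0.3,-3.9,0,0,0,0,0],[-0.3,-3,0,0,0,0,0],[-0.3,0,0,0,0,0,0]]

```text
t: 12.15
position: [0.5717, 0.0174, 0.1387]
orientation: [179.9, 0.1, 158.1]
wrist_force: [-0.3, -0.6, -1.7]
gripper_width: 0.0429
grip_force: 51.4
```

>>> drive_tool:
  targets:
    - [[-0.3,0,0,0,0,0,0],[-0.3,0,0,0,0,0,0]]

```text
t: 12.35
position: [0.5672, 0.0206, 0.139]
orientation: [-180.0, -0.1, 158.5]
wrist_force: [0.1, 0.9, -2.0]
gripper_width: 0.0426
grip_force: 51.4
```

>>> drive_tool:
  targets:
    - [[-0.3,-1.35,0.07,0,0,0,0],[-0.3,0,0,2,0,0,0],[-0.3,0,0,2,0,0,0],[-0.3,0,0,0.8,0,0,0],[-0.3,0,0,0,0,0,0]]

```text
t: 12.85
position: [0.5807, 0.0155, 0.0904]
orientation: [-179.9, -0.1, 158.4]
wrist_force: [-0.0, 0.3, -1.5]
gripper_width: 0.0428
grip_force: 51.4
```

>>> drive_tool:
  targets:
    - [[-0.3,0,0,0,0,0,0],[-0.3,0,0,0,0,0,0]]

```text
t: 13.05
position: [0.5821, 0.0159, 0.0924]
orientation: [180.0, 0.1, 158.4]
wrist_force: [-0.3, 0.5, -2.2]
gripper_width: 0.0429
grip_force: 51.4
```

>>> drive_tool:
  targets:
    - [[-0.3,0.2,0.0,0,0,0,0],[-0.3,0,0,0.4,0,0,0],[-0.3,0,0,0.2,0,0,0],[-0.3,0,0,0,0,0,0],[-0.3,0,0,0,0,0,0]]

```text
t: 13.55
position: [0.5794, 0.0164, 0.0852]
orientation: [-180.0, -0.0, 158.4]
wrist_force: [-0.2, 0.2, -1.1]
gripper_width: 0.0428
grip_force: 51.4
```

>>> drive_tool:
  targets:
    - [[-0.3,0,0,0.2,0,0,0],[-0.3,0,0,0.2,0,0,0],[-0.3,0,0,0.1,0,0,0],[-0.3,0,0,0,0,0,0]]

```text
t: 13.95
position: [0.5793, 0.0164, 0.0801]
orientation: [-180.0, -0.0, 158.4]
wrist_force: [0.3, -0.1, -2.0]
gripper_width: 0.0428
grip_force: 51.4
```

>>> drive_tool:
  targets:
    - [[-0.3,0,0,0.1,0,0,0],[-0.3,0,0,0.1,0,0,0],[-0.3,0,0,0.1,0,0,0],[-0.3,0,0,0,0,0,0]]

```text
t: 14.35
position: [0.5794, 0.0164, 0.0771]
orientation: [-180.0, -0.0, 158.4]
wrist_force: [-0.4, -0.2, -2.5]
gripper_width: 0.0426
grip_force: 51.4
```

In the slots, with no resistance. Continuing to the lid.

>>> drive_tool:
  targets:
    - [[-0.3,0,0,0.1,0,0,0],[-0.3,0,0,0.1,0,0,0],[-0.3,0,0,0.1,0,0,0],[-0.3,0,0,0,0,0,0]]

```text
t: 14.75
position: [0.5794, 0.0164, 0.0742]
orientation: [-180.0, -0.0, 158.4]
wrist_force: [0.0, -0.2, -1.1]
gripper_width: 0.0431
grip_force: 51.4
```

>>> drive_tool:
  targets:
    - [[-0.3,0,0,0.1,0,0,0],[-0.3,0,0,0,0,0,0],[-0.3,0,0,0,0,0,0]]

```text
t: 15.05
position: [0.5795, 0.0164, 0.0734]
orientation: [180.0, 0.0, 158.4]
wrist_force: [-0.3, 0.0, -1.3]
gripper_width: 0.0432
grip_force: 51.4
```

>>> drive_tool:
  targets:
    - [[-0.3,0,0,0.1,0,0,0],[-0.3,0,0,0.1,0,0,0],[-0.3,0,0,0.1,0,0,0],[-0.3,0,0,0,0,0,0],[-0.3,0,0,0,0,0,0]]

```text
t: 15.55
position: [0.5796, 0.0165, 0.0709]
orientation: [-180.0, 0.0, 158.4]
wrist_force: [-1.8, -0.4, 6.5]
gripper_width: 0.0427
grip_force: 52.3
```

>>> drive_tool:
  targets:
    - [[-0.3,0,0,0.08,0,0,0],[-0.3,0,0,0,0,0,4],[-0.3,0,0,0,0,0,4],[-0.3,0,0,0,0,0,4],[-0.3,0,0,0,0,0,0]]

```text
t: 16.05
position: [0.5805, 0.0167, 0.0706]
orientation: [179.9, 0.1, 146.3]
wrist_force: [-1.1, -0.7, 8.0]
gripper_width: 0.0425
grip_force: 52.4
```

```bash
python3 -c "
from rig import *
o=observe();print(o['position'],o['orientation'],o['q'].round(1),o['wrist_force'],o['wrist_torque'])"
```

```text
[0.58050032 0.01669858 0.07061976] [1.79937213e+02 1.13529565e-01 1.46285672e+02] [ 25.5  37.5 -44.8 107.3  34.4  49.5  19.7] [-1.06673085 -0.6649146   8.03253623] [-0.15984484  0.29849439 -0.11299723]
```

>>> drive_tool:
  targets:
    - [[-0.3,0,0,0,0,0,4],[-0.3,0,0,0,0,0,4],[-0.3,0,0,0,0,0,4],[-0.3,0,0,0,0,0,0]]

```text
t: 16.45
position: [0.5806, 0.0168, 0.0707]
orientation: [179.9, 0.1, 134.3]
wrist_force: [0.0, -0.1, 6.7]
gripper_width: 0.043
grip_force: 52.4
```

>>> drive_tool:
  targets:
    - [[-0.3,0,0,0,0,0,4],[-0.3,0,0,0,0,0,4],[-0.3,0,0,0,0,0,4],[-0.3,0,0,0,0,0,0]]

```text
t: 16.85
position: [0.5807, 0.0167, 0.0707]
orientation: [179.9, 0.1, 122.3]
wrist_force: [-1.0, -0.5, 7.4]
gripper_width: 0.0426
grip_force: 52.4
```

```bash
python3 -c "
from rig import *
o=observe();print(o['position'],o['orientation'],o['q'].round(1),o['wrist_force'],o['wrist_torque'])"
```

```text
[0.58067849 0.01670805 0.07068677] [1.79877997e+02 8.84026070e-02 1.22290952e+02] [ 21.8  35.6 -39.4 107.5  30.1  47.5  -1. ] [-1.0276034  -0.45204467  7.43678929] [-0.12824427  0.17373443 -0.09109565]
```

>>> drive_tool:
  targets:
    - [[-0.3,0,0,0,0,0,3],[-0.3,0,0,0,0,0,3],[-0.3,0,0,0,0,0,3],[-0.3,0,0,0,0,0,0]]

```text
t: 17.25
position: [0.5806, 0.0166, 0.0706]
orientation: [179.9, 0.1, 113.3]
wrist_force: [-1.2, -0.1, 7.6]
gripper_width: 0.0427
grip_force: 52.4
```

```bash
python3 -c "
from rig import *
o=observe();print(o['position'],o['orientation'],o['wrist_force'],o['wrist_torque'])"
```

```text
[0.58060473 0.01658842 0.07062648] [1.79878654e+02 6.86696364e-02 1.13317284e+02] [-1.18179096 -0.09286408  7.63856499] [-0.19330921  0.22445213 -0.0399625 ]
```

>>> drive_tool:
  targets:
    - [[-0.3,0,0,0,0,0,2],[-0.3,0,0,0,0,0,2],[-0.3,0,0,0,0,0,0]]

```text
t: 17.55
position: [0.5806, 0.0167, 0.0706]
orientation: [179.9, 0.1, 109.4]
wrist_force: [-0.9, -0.2, 7.5]
gripper_width: 0.0427
grip_force: 52.4
```

```bash
python3 -c "
from rig import *
o=observe();print(o['position'],o['orientation'],o['wrist_force'],o['wrist_torque'])"
```

```text
[0.58063399 0.01665607 0.07063027] [1.79868372e+02 5.34661432e-02 1.09351252e+02] [-0.86961211 -0.22933417  7.45805389] [-0.16053072  0.20064812 -0.04686148]
```

>>> drive_tool:
  targets:
    - [[-0.3,0,0,0,0,0,1.5],[-0.3,0,0,-0.1,0,0,0],[-0.3,0,0,-0.1,0,0,0],[-0.3,0,0,0,0,0,0]]

```text
t: 17.95
position: [0.5806, 0.0167, 0.0712]
orientation: [179.9, -0.0, 107.9]
wrist_force: [4.3, 0.9, -6.2]
gripper_width: 0.043
grip_force: 53.0
```

```bash
python3 -c "
from rig import *
o=observe();print(o['position'],o['orientation'],o['wrist_force'],o['wrist_torque'])"
```

```text
[0.58056326 0.01668416 0.07119923] [ 1.79858627e+02 -2.62124776e-02  1.07907191e+02] [ 4.25389226  0.87562925 -6.22867956] [ 0.14313578 -1.18112796 -0.03959401]
```

The ring holds against lifting, so it is locked. Relax and release.

>>> drive_tool:
  targets:
    - [[-0.3,0,0,0.1,0,0,0],[0.1,0,0,0,0,0,0],[0.4,0,0,0,0,0,0],[0.4,0,0,0,0,0,0],[0.4,0,0,0,0,0,0]]

```text
t: 18.45
position: [0.5791, 0.0163, 0.0703]
orientation: [-180.0, -0.0, 107.9]
wrist_force: [-0.0, -0.7, 0.0]
gripper_width: 0.06
grip_force: 0.0
```

>>> drive_tool:
  targets:
    - [[0.4,0,0,-1,0,0,0],[0.4,0,0,-3,0,0,0],[0.4,0,0,-4,0,0,0],[0.4,-4,0,0,0,0,0],[0.4,-3,0,0,0,0,0]]

```text
t: 18.95
position: [0.6025, -0.0512, 0.1532]
orientation: [179.8, 0.1, 108.0]
wrist_force: [1.2, -0.7, -0.2]
gripper_width: 0.0601
grip_force: 0.0
```

>>> drive_tool:
  targets:
    - [[0.4,0,0,0,0,0,0],[0.4,0,0,0,0,0,0]]

```text
t: 19.15
position: [0.601, -0.0509, 0.1509]
orientation: [180.0, -0.0, 107.8]
wrist_force: [-0.6, 1.2, 0.5]
gripper_width: 0.0594
grip_force: 0.0
```

```bash
python3 w.py w8; python3 - <<'E'
from h import *
import json
a=cv2.imread("pics/w8.png");o=json.load(open("w8.json"));w=cam("wrist",o);g=cv2.cvtColor(a,cv2.COLOR_BGR2GRAY)
th=np.radians(107.9);ex=np.array([np.cos(th),np.sin(th),0]);ey=np.array([-ex[1],ex[0],0]);c0=np.array([.579,.0167,.088])
for nm,d,p in(("y",ey,ex),("x",ex,ey)):
    for off in(-.015,.015):
        t=np.arange(-.03,.0301,.001)
        print(nm,off,' '.join(str(int(cv2.getRectSubPix(g,(3,3),tuple(proj(w,c0+d*k+p*off).tolist())).mean())) for k in t))
E
```

```text
19.15 [ 0.60095378 -0.05089675  0.15094681] [ 1.79989543e+02 -4.10901133e-03  1.07787987e+02] [ 27.5  30.5 -38.5 101.6  22.5  55.8  -2.2]
y -0.015 64 64 76 111 130 131 132 124 122 129 131 125 103 94 119 132 132 132 132 132 132 132 132 132 131 130 132 133 135 136 135 134 133 131 131 131 132 132 132 132 132 132 131 132 128 106 95 119 130 131 125 122 130 131 131 123 90 66 62 71 110
y 0.015 146 96 82 158 217 197 149 142 184 214 229 219 154 137 201 226 226 226 227 227 227 228 228 229 229 226 223 221 216 216 218 221 223 226 231 232 232 232 233 234 203 156 139 137 132 104 119 189 217 227 216 220 237 238 238 217 161 134 133 134 134
x -0.015 102 70 70 104 129 126 126 134 137 140 134 113 111 127 132 132 136 136 135 133 133 134 133 134 161 202 215 221 222 220 221 222 222 219 213 216 223 227 227 224 224 225 225 224 224 226 227 197 117 146 207 223 223 220 208 209 207 156 125 124 123
x 0.015 63 63 63 75 107 123 124 133 138 141 136 114 99 103 105 106 107 107 106 106 105 104 104 104 104 104 103 103 103 101 100 102 105 106 106 106 106 105 104 103 103 105 106 105 104 104 103 97 90 140 208 232 231 227 214 206 170 132 122 160 211
```

```bash
python3 -c "
from rig import *
print(hand_in())"
```

```text
the job is handed in; nothing more can be done
None
```

The lid is seated and the lock ring is screwed down about 50° clockwise. It held against a light upward pull, was then released, and the job was handed in at about 19 s of the 72 s allowed. I stopped just short of the stop, and no verdict came back.

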